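Change over the carver's tool trays

TASK

First push the stone tray (the one with the blue lip) fully home under its cover; then hook a fingertip behind the lip of the gouge tray (the one with the brass lip) and draw that tray out until it meets its stop. Pinch and lift nothing, leave the rosette lying untouched in its tray and the bottle, tin and mallet where they stand, and finish clear of everything.

Things in the scene. Friction and masses are not known exactly. Their poses are not given: they have to be found in the camera images.
- gouge_till: wooden tool till fixed to the bench; it holds the gouge tray, whose lip is yellow brass. Origin under the middle of its base board (260 x 150 x 6 mm), at bench height; +x from the open front to the back, z up. Its cover (scroll on top, 56 mm high) spans x -55 to +130, y -75 to +75 mm; the tray slides out to -x
- gouge_tray (a joint): how far the gouge tray is drawn out (m): 0 = fully home, 0.14 = out against its stop. It slides stiffly along the till's x axis: about 2.5 N plus 6 N per m/s moves it, it stays where it is left and cannot be lifted off
- gouge_lip (a point): brass upright lip across the gouge tray's front end, 10 mm thick (x), 130 wide (y); moves with the tray. Origin: centre of its top edge, 40 mm above the bench; axes as the till's; at tray 0 it is at till x -125 mm. Behind it an empty finger well open from above: x +5 to +53, y -60 to +60 mm from here, floor 13 mm above the bench, then a cross wall as high as the lip
- gouge_plate (a point): brass plate on the lip's front face, 4 mm thick, 120 mm wide, 22 mm high, from 10 to 32 mm above the bench; origin at its centre, its front face 2 mm to -x. It moves with the tray; pushing on it slides the tray home
- stone_till: wooden tool till fixed to the bench; it holds the tray of three sharpening stones (grey, reddish, green), whose lip is blue. Origin under the middle of its base board (260 x 150 x 6 mm), at bench height; +x from the open front to the back, z up. Its cover (scroll on top, 56 mm high) spans x -55 to +130, y -75 to +75 mm; the tray slides out to -x
- stone_tray (a joint): how far the stone tray is drawn out (m): 0 = fully home, 0.14 = out against its stop. It slides stiffly along the till's x axis: about 2.5 N plus 6 N per m/s moves it, it stays where it is left and cannot be lifted off
- stone_lip (a point): blue upright lip across the stone tray's front end, 10 mm thick (x), 130 wide (y); moves with the tray. Origin: centre of its top edge, 40 mm above the bench; axes as the till's; at tray 0 it is at till x -125 mm. Behind it an empty finger well open from above: x +5 to +53, y -60 to +60 mm from here, floor 13 mm above the bench, then a cross wall as high as the lip
- stone_plate (a point): blue plate on the lip's front face, 4 mm thick, 120 mm wide, 22 mm high, from 10 to 32 mm above the bench; origin at its centre, its front face 2 mm to -x. It moves with the tray; pushing on it slides the tray home
- rosette: loose carved wooden rosette, 48 mm across, 14 mm high, lying in the gouge tray behind the cross wall (out of sight under the cover until the tray is drawn); it rides along with the tray. Origin at the centre of its underside
- oil_bottle: loose amber oil bottle, 32 mm across, 85 mm high, standing between the tills. Origin at the centre of its foot
- wax_tin: loose wax tin (yellow sides, paper label, grey lid), 68 mm across, 50 mm high, at one side of the tills. Origin at the centre of its foot
- mallet: loose dark wooden carver's mallet standing on its head at the other side of the tills, 84 mm across, 180 mm high. Origin at the centre of its foot

How it is judged:
By the outcome, as a careful person would: the job done as asked, in the order asked, and still so for the second after the job is handed in, with the robot touching nothing.
It also fails if it takes over 48 s, if anything falls off the work surface, if the arm or the gripper's body presses on something with over 40 N, if the wrist force passes 120 N, or if a joint passes its speed limit or range.

ROBOT

A 7-joint arm with a two-finger parallel gripper is mounted at the origin on the work surface. World frame = base frame: x ahead of the robot, y to its left, z up, the work surface at z = 0. Lengths are in m, angles in rad, forces in N, time in s.
With the tool pointing down it reaches from about 0.375 to 0.925 m from the base axis. Payload 3.1 kg.
Tool frame: the origin (TCP) lies midway between the tips of the shut fingers; the grasp point (between the pads) lies 19 mm behind it (grasp_offset is the distance from the TCP to the grasp point, in m); z points along the fingers, y is the line along which they close (so a half turn about z gives the same grasp; the last joint's range is limited). The gripper opens to 85 mm and grips with 20 to 120 N. Pads are 22 mm wide; open, the fingers measure 114 mm over their backs; the gripper's body (76 mm by 85 mm) begins 54 mm behind the grasp point. The pads swing forward as they close: fully open they stand 13 mm farther back than shut.
Start: joints at [1.078, 0.383, 0.044, 1.598, -0.018, 1.161, -0.05], TCP at [0.25, -0.6, 0.231] pointing down, gripper open.
Joint ranges: [-2.61, 2.61], [-0.41, 2.15], [-1.48, 1.57], [0, 2.5], [-1.57, 4.71], [0.05, 1.97], [-2.85, 2.85]. Speed limits (rad/s): [2.79, 2.79, 3.14, 3.14, 3.14, 3.14, 3.14].

INTERFACE

Orientations are given as a unit quaternion [w, x, y, z].
In Python, from cell import read_state, grab_frame, camera_model, close_job, grasp_offset gives the robot as it stands.
- The arm moves only by the tool step_arm, never from a script. Its argument "plan" is a list of rows, each an object of numbers: "claw": the opening, from -1 (shut) to 1 (fully open); "x", "y", "z": the shift along the tool's x, y, z in cm; "ax", "ay", "az": the turn, a rotation vector about the tool's x, y, z in rad. In form: [{"claw": .., "x": .., "y": .., "z": .., "ax": .., "ay": .., "az": ..}, ...]. A call has exactly 10 rows; each row shifts and turns the commanded pose from where the row before left it, along the tool's axes as they then stand; what a row does not reach is not made up. A row lasts 1/12 s, in which the tool goes at most 41.7 mm and 7.16 degrees, less where a joint would pass 70% of its speed; a pose out of reach is approached as far as the arm can. A call with a gripper value outside its range is refused whole. The fingers move at their own pace and stop on an object; the grip force is fixed at half the most. Time passes only in rows, so rows that do not move let the fingers close, or fill a call up. It gives the time, the measured TCP pose, the force, the opening and the grip force at its end, in the units of the state.
- read_state(): the state, without advancing time (a new reading comes with each control period).
- grab_frame(name): name is "scene" or "top"; returns the picture (480x640x3 uint8, red, green, blue); there is no depth.
- camera_model(name): a dict with "camera_matrix" (3x3 intrinsics, pixels), "position" and "rotation" of the camera in the world. Camera axes: x right, y down, z forward; pixel columns grow to the right and rows downward; lengths in m; the calibration is good to about 2 mm. A picture is of the moment at which its call begins. camera_model takes no time and is no camera call.
- close_job(): hands the job in; it is judged then, once.
The state is a dict: "clock": time; "joint_pos": joint angles; "joint_vel": joint speeds; "effort": joint torques, N m; "tool_pos": TCP position; "tool_rot": TCP orientation; "force": force on the tool from outside, world axes, zero at the start; "ft_torque": the same for the moment, N m; "opening": finger opening in m; "gripper_force": force on a finger pad.
Only numpy, scipy, OpenCV 4.12 (cv2) and the standard library are available. Lean on these libraries where they do the work, as an engineer would, in place of code of your own. Each camera call takes 0.05 s, during which the arm holds its last target. There are 200 camera calls.

## Working session

There is one attempt and no reset: what is moved stays moved. The work goes in short steps, Python scripts to look and compute and a tool call to move; the robot and the scene stay as the last step left them, time stands still between calls to the robot, and variables do not carry over. Pictures are saved under pics/ and viewed, at most 10 in all, crops included, and the job is handed in when it is done.

Besides the shell and the picture viewer there is one more tool, called after "Emit:" by a JSON object that holds its "api" and its "payload", one argument or row to a line. step_arm: Moves the arm, as the interface text tells. Its arguments: {"type":"object","properties":{"plan":{"type":"array","items":{"type":"object","properties":{"claw":{"type":"number"},"x":{"type":"number"},"y":{"type":"number"},"z":{"type":"number"},"ax":{"type":"number"},"ay":{"type":"number"},"az":{"type":"number"}}}}},"required":["plan"]}

```bash
mkdir -p pics; python3 - <<'E'
from cell import *
import cv2
for n in("scene","top"):
    cv2.imwrite(f"pics/{n}0.png",grab_frame(n)[:,:,::-1])
    m=camera_model(n);print(n,m)
s=read_state();print(s["tool_pos"],s["tool_rot"],s["clock"],s["opening"])
E
```

```text
scene {'camera_matrix': array([[571.1627329 ,   0.        , 324.46357888],
       [  0.        , 571.1627329 , 241.38914147],
       [  0.        ,   0.        ,   1.        ]]), 'position': array([ 1.41306981, -0.44778685,  0.99028143]), 'rotation': array([-0.32242236,  0.80071382,  0.47071176, -0.18256957])}
top {'camera_matrix': array([[472.22928405,   0.        , 316.32353743],
       [  0.        , 472.22928405, 235.14365384],
       [  0.        ,   0.        ,   1.        ]]), 'position': array([ 0.54129292, -0.02356843,  1.20000458]), 'rotation': array([-0.03945222,  0.71125544, -0.70105116,  0.032962  ])}
[ 0.24966341 -0.59920386  0.22999142] [-1.17521759e-03  9.80575986e-01  1.96135846e-01 -2.89349538e-04] 0.1 0.08531612113375954
```

View pics/top0.png

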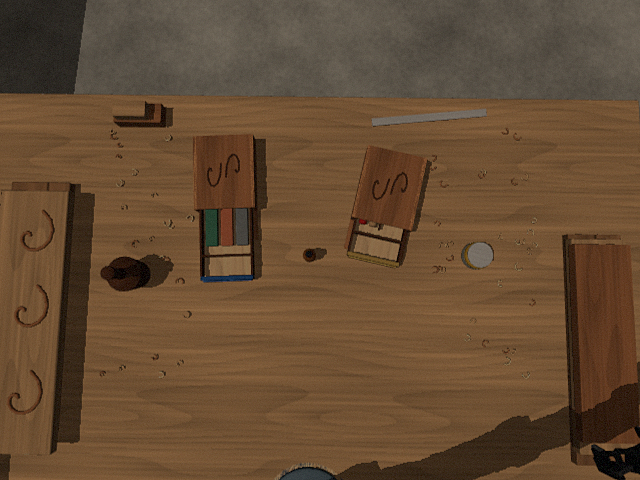

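View pics/scene0.png

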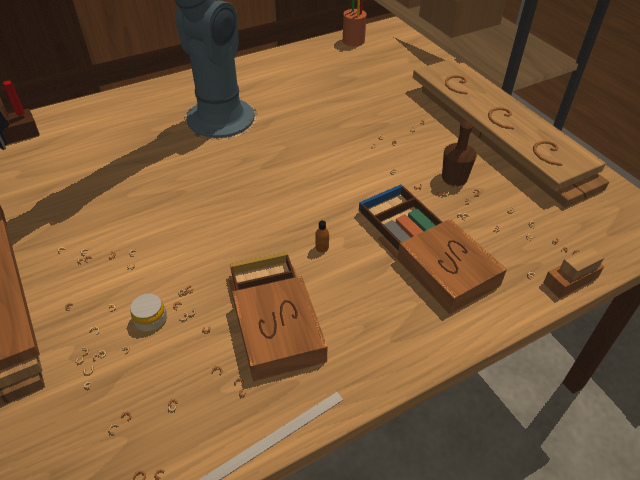

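The top view shows the stone till, with its blue lip near (228,279), drawn well out. The gouge till's brass lip is near (375,262) and slightly out. The bottle is at (310,255), the tin at (478,255) and the mallet at (127,273). I'll zoom in for the corners.

```bash
cat > h.py <<'E'
from cell import *
import numpy as np, cv2
from scipy.spatial.transform import Rotation as R
def ray(n,uv,z):
    m=camera_model(n);q=m["rotation"];r=R.from_quat([q[1],q[2],q[3],q[0]])
    uv=np.atleast_2d(np.array(uv,float));d=r.apply(np.c_[uv,np.ones(len(uv))]@np.linalg.inv(m["camera_matrix"]).T)
    p=m["position"];return p+d*((z-p[2])/d[:,2])[:,None]
def proj(n,P):
    m=camera_model(n);q=m["rotation"];r=R.from_quat([q[1],q[2],q[3],q[0]])
    c=r.inv().apply(np.atleast_2d(P)-m["position"])@m["camera_matrix"].T;return c[:,:2]/c[:,2:]
E
python3 - <<'E'
import cv2
im=cv2.imread("pics/top0.png")[125:295,180:440]
im=cv2.convertScaleAbs(cv2.resize(im,(780,510),interpolation=cv2.INTER_CUBIC),alpha=1.8)
for i in range(0,780,60):cv2.putText(im,str(180+i//3),(i,8),0,.35,(255,255,255),1);cv2.line(im,(i,8),(i,14),(255,255,255),1)
for i in range(0,510,60):cv2.putText(im,str(125+i//3),(0,i+4),0,.35,(255,255,255),1)
cv2.imwrite("pics/crop1.png",im)
E
```

```text
(no output)
```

View pics/crop1.png

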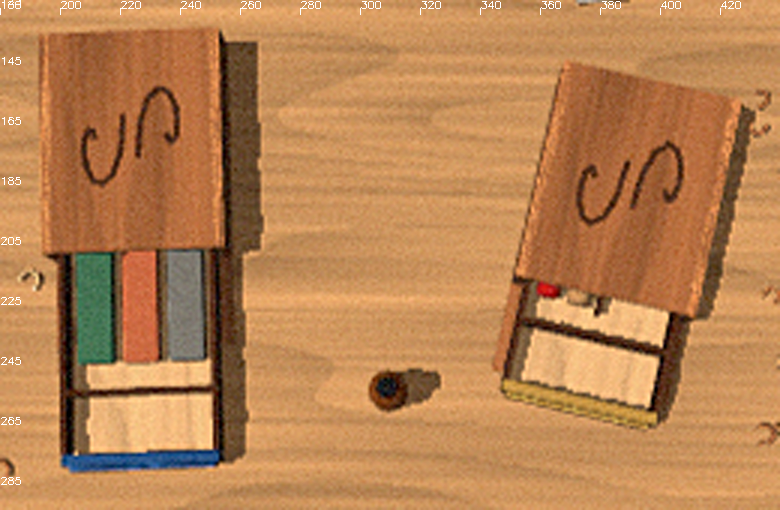

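The crop gives the cover corners and both lip bands cleanly. Next I'll compute the till frames and tray positions.

```bash
python3 - <<'E'
from h import *
np.set_printoptions(precision=4,suppress=True)
full=lambda a:np.array(a)/3+[180,125]-1/3
im=cv2.imread("pics/top0.png");hsv=cv2.cvtColor(im,cv2.COLOR_BGR2HSV)
D={"stone":([(40,34),(220,29),(225,247),(44,256)],[(62,460),(218,455)],(100,118),(195,250,265,290)),
"gouge":([(565,63),(745,106),(695,317),(517,278)],[(505,385),(657,420)],(22,33),(340,245,410,275))}
for k,(c,l,h,(x0,y0,x1,y1)) in D.items():
    P=ray("top",full(c),.056)[:,:2]
    BL,BR,FR,FL=P
    print(k,"len",np.linalg.norm(BL-FL),np.linalg.norm(BR-FR),"wid",np.linalg.norm(BL-BR),np.linalg.norm(FR-FL))
    ux=(BL+BR-FL-FR);ux/=np.linalg.norm(ux);uy=np.array([-ux[1],ux[0]])
    o=P.mean(0)-ux*.0375
    m=cv2.inRange(hsv,(h[0],110,50),(h[1],255,255));M=np.zeros_like(m);M[y0:y1,x0:x1]=m[y0:y1,x0:x1]
    ys,xs=np.nonzero(M);L=ray("top",np.c_[xs,ys],.04)[:,:2]-o
    a=L@ux;b=L@uy
    LL=ray("top",full(l),.04)[:,:2]-o
    yaw=np.arctan2(ux[1],ux[0])
    print(" till",o,"yaw",yaw,"n",len(a),"lip x pct",np.percentile(a,[2,25,50,75,98]),"y",np.percentile(b,[1,99]),"hand",LL@ux,LL@uy)
    fit=np.polyfit(b,a,1);print(" lip slope",fit, "lipc world",o+ux*np.median(a)+uy*(b.min()+b.max())/2)
print("bottle",ray("top",[[308.5,254.7]],.085), "tin",ray("top",[[478,255]],.05),"mallet",ray("top",[[107,272]],.18))
s=read_state();q=s["tool_rot"];print(R.from_quat([q[1],q[2],q[3],q[0]]).as_matrix())
E
```

```text
stone len 0.18680958625630983 0.18336761036716653 wid 0.14986111542962757 0.1483207081709068
 till [0.7764 0.2171] yaw 0.05511707668670428 n 240 lip x pct [-0.2308 -0.2275 -0.2247 -0.2219 -0.2192] y [-0.0599  0.0634] hand [-0.2222 -0.2233] [ 0.066  -0.0617]
 lip slope [-0.0002 -0.2248] lipc world [0.5519 0.2065]
gouge len 0.18406734799321814 0.1804726728999833 wid 0.15220174890008778 0.1476064980299953
 till [ 0.7411 -0.1828] yaw -0.22266185465761376 n 5 lip x pct [-0.1487 -0.1471 -0.1469 -0.1467 -0.1465] y [-0.0376  0.0538] hand [-0.141  -0.1397] [ 0.0627 -0.0645]
 lip slope [-0.0097 -0.147 ] lipc world [ 0.5995 -0.1433]
bottle [[0.6091 0.0053 0.085 ]] tin [[ 0.6164 -0.4058  0.05  ]] mallet [[0.5596 0.438  0.18  ]]
[[ 0.9231  0.3847 -0.001 ]
 [ 0.3847 -0.9231  0.0022]
 [-0.0001 -0.0024 -1.    ]]
```

Emit:
{"api": "step_arm", "payload": {
  "plan": [
    {"claw": -1, "az": 0.113},
    {"claw": -1, "az": 0.113},
    {"claw": -1, "az": 0.114},
    {"claw": -1, "x": 1.35, "y": -3.57},
    {"claw": -1, "x": 1.35, "y": -3.57},
    {"claw": -1, "x": 1.35, "y": -3.57},
    {"claw": -1, "x": 1.35, "y": -3.57},
    {"claw": -1, "x": 1.35, "y": -3.57},
    {"claw": -1, "x": 1.35, "y": -3.57},
    {"claw": -1, "x": 1.35, "y": -3.57}
  ]
}}

```text
invalid input at $.plan[0]: expected keys claw, x, y, z, ax, ay, az
```

Emit:
{"api": "step_arm", "payload": {
  "plan": [
    {"claw": -1, "x": 1.35, "y": -3.57},
    {"claw": -1, "x": 1.35, "y": -3.57},
    {"claw": -1, "x": 1.35, "y": -3.57},
    {"claw": -1, "x": 1.35, "y": -3.57},
    {"claw": -1, "x": 1.35, "y": -3.57},
    {"claw": -1, "x": 1.35, "y": -3.57},
    {"claw": -1, "x": 1.35, "y": -3.57},
    {"claw": -1, "x": 1.35, "y": -3.57},
    {"claw": -1, "x": 1.35, "y": -3.57},
    {"claw": -1, "x": 1.35, "y": -3.57}
  ]
}}

```text
invalid input at $.plan[0]: expected keys claw, x, y, z, ax, ay, az
```

Emit:
{"api": "step_arm", "payload": {
  "plan": [
    {"claw": -1, "x": 1.35, "y": -3.57},
    {"claw": -1, "x": 1.35, "y": -3.57},
    {"claw": -1, "x": 1.35, "y": -3.57},
    {"claw": -1, "x": 1.35, "y": -3.57},
    {"claw": -1, "x": 1.35, "y": -3.57},
    {"claw": -1, "z": 3},
    {"claw": -1, "z": 3},
    {"claw": -1, "z": 3},
    {"claw": -1, "z": 3},
    {"claw": -1}
  ]
}}

```text
invalid input at $.plan[0]: expected keys claw, x, y, z, ax, ay, az
```

All keys are required in each row.

Emit:
{"api": "step_arm", "payload": {
  "plan": [
    {"claw": -1, "x": 0, "y": 0, "z": 0, "ax": 0, "ay": 0, "az": 0.113},
    {"claw": -1, "x": 0, "y": 0, "z": 0, "ax": 0, "ay": 0, "az": 0.113},
    {"claw": -1, "x": 0, "y": 0, "z": 0, "ax": 0, "ay": 0, "az": 0.114},
    {"claw": -1, "x": 1.35, "y": -3.57, "z": 0, "ax": 0, "ay": 0, "az": 0},
    {"claw": -1, "x": 1.35, "y": -3.57, "z": 0, "ax": 0, "ay": 0, "az": 0},
    {"claw": -1, "x": 1.35, "y": -3.57, "z": 0, "ax": 0, "ay": 0, "az": 0},
    {"claw": -1, "x": 1.35, "y": -3.57, "z": 0, "ax": 0, "ay": 0, "az": 0},
    {"claw": -1, "x": 1.35, "y": -3.57, "z": 0, "ax": 0, "ay": 0, "az": 0},
    {"claw": -1, "x": 1.35, "y": -3.57, "z": 0, "ax": 0, "ay": 0, "az": 0},
    {"claw": -1, "x": 1.35, "y": -3.57, "z": 0, "ax": 0, "ay": 0, "az": 0}
  ]
}}

```text
clock: 0.93
tool_pos: [0.3306, -0.3432, 0.2308]
tool_rot: [-0.0, 1.0, 0.027, -0.0]
force: [0.8, 0.1, 0.5]
opening: 0.0
gripper_force: 0.0
```

Emit:
{"api": "step_arm", "payload": {
  "plan": [
    {"claw": -1, "x": 1.35, "y": -3.57, "z": 0, "ax": 0, "ay": 0, "az": 0},
    {"claw": -1, "x": 1.35, "y": -3.57, "z": 0, "ax": 0, "ay": 0, "az": 0},
    {"claw": -1, "x": 1.35, "y": -3.57, "z": 0, "ax": 0, "ay": 0, "az": 0},
    {"claw": -1, "x": 1.35, "y": -3.57, "z": 0, "ax": 0, "ay": 0, "az": 0},
    {"claw": -1, "x": 1.35, "y": -3.57, "z": 0, "ax": 0, "ay": 0, "az": 0},
    {"claw": -1, "x": 1.35, "y": -3.57, "z": 0, "ax": 0, "ay": 0, "az": 0},
    {"claw": -1, "x": 1.35, "y": -3.57, "z": 0, "ax": 0, "ay": 0, "az": 0},
    {"claw": -1, "x": 1.35, "y": -3.57, "z": 0, "ax": 0, "ay": 0, "az": 0},
    {"claw": -1, "x": 1.35, "y": -3.57, "z": 0, "ax": 0, "ay": 0, "az": 0},
    {"claw": -1, "x": 1.35, "y": -3.57, "z": 0, "ax": 0, "ay": 0, "az": 0}
  ]
}}

```text
clock: 1.77
tool_pos: [0.4456, 0.0203, 0.2311]
tool_rot: [0.0, 1.0, 0.027, -0.0]
force: [0.7, -0.7, 0.3]
opening: 0.0003
gripper_force: 0.0
```

Emit:
{"api": "step_arm", "payload": {
  "plan": [
    {"claw": -1, "x": 1.35, "y": -3.57, "z": 0, "ax": 0, "ay": 0, "az": 0},
    {"claw": -1, "x": 1.35, "y": -3.57, "z": 0, "ax": 0, "ay": 0, "az": 0},
    {"claw": -1, "x": 1.35, "y": -3.57, "z": 0, "ax": 0, "ay": 0, "az": 0},
    {"claw": -1, "x": 1.35, "y": -3.57, "z": 0, "ax": 0, "ay": 0, "az": 0},
    {"claw": -1, "x": 1.35, "y": -3.57, "z": 0, "ax": 0, "ay": 0, "az": 0},
    {"claw": -1, "x": 0, "y": 0, "z": 3, "ax": 0, "ay": 0, "az": 0},
    {"claw": -1, "x": 0, "y": 0, "z": 3, "ax": 0, "ay": 0, "az": 0},
    {"claw": -1, "x": 0, "y": 0, "z": 3, "ax": 0, "ay": 0, "az": 0},
    {"claw": -1, "x": 0, "y": 0, "z": 3, "ax": 0, "ay": 0, "az": 0},
    {"claw": -1, "x": 0, "y": 0, "z": 0, "ax": 0, "ay": 0, "az": 0}
  ]
}}

```text
clock: 2.6
tool_pos: [0.498, 0.1978, 0.1047]
tool_rot: [0.002, 1.0, 0.028, -0.007]
force: [-0.8, -0.3, -0.4]
opening: -0.0003
gripper_force: 0.0
```

```bash
python3 - <<'E'
from h import *
s=read_state();o=np.array([.7764,.2171]);u=np.array([np.cos(.0551),np.sin(.0551)])
d=s["tool_pos"][:2]-o;print(s["clock"],s["tool_pos"],s["tool_rot"],d@u,d@[-u[1],u[0]])
cv2.imwrite("pics/s1.png",grab_frame("scene")[:,:,::-1])
E
```

```text
2.6 [0.49801105 0.19776066 0.10469909] [ 0.00214192  0.99959458  0.02761518 -0.00659508] -0.2790315201570296 -0.003978518714117421
```

View pics/s1.png

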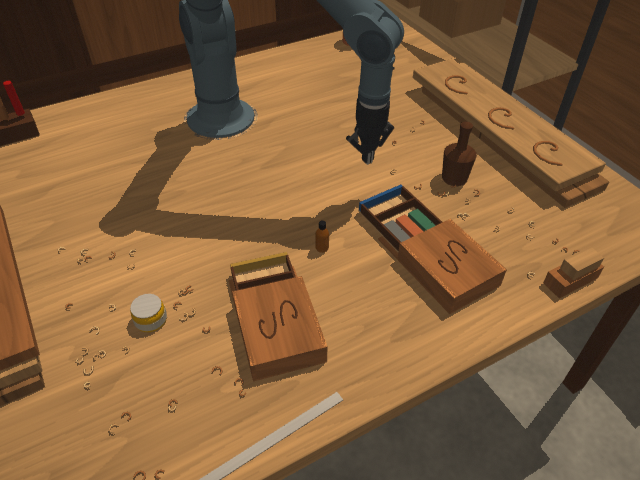

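The shut fingers (tips near (370,160)) stand just in front of the blue lip (385,197) and are clear of everything. I'll go down and push.

Emit:
{"api": "step_arm", "payload": {
  "plan": [
    {"claw": -1, "x": 0, "y": -0.2, "z": 2.2, "ax": 0, "ay": 0, "az": 0},
    {"claw": -1, "x": 0, "y": -0.2, "z": 2.2, "ax": 0, "ay": 0, "az": 0},
    {"claw": -1, "x": 0, "y": 0, "z": 2.2, "ax": 0, "ay": 0, "az": 0},
    {"claw": -1, "x": 0, "y": 0, "z": 2.0, "ax": 0, "ay": 0, "az": 0},
    {"claw": -1, "x": 0, "y": 0, "z": 0, "ax": 0, "ay": 0, "az": 0},
    {"claw": -1, "x": 1.5, "y": 0, "z": 0, "ax": 0, "ay": 0, "az": 0},
    {"claw": -1, "x": 1.5, "y": 0, "z": 0, "ax": 0, "ay": 0, "az": 0},
    {"claw": -1, "x": 1.5, "y": 0, "z": 0, "ax": 0, "ay": 0, "az": 0},
    {"claw": -1, "x": 1.5, "y": 0, "z": 0, "ax": 0, "ay": 0, "az": 0},
    {"claw": -1, "x": 1.5, "y": 0, "z": 0, "ax": 0, "ay": 0, "az": 0}
  ]
}}

```text
clock: 3.48
tool_pos: [0.5779, 0.2091, 0.0276]
tool_rot: [0.0, 1.0, 0.027, -0.001]
force: [-3.5, 0.2, -0.4]
opening: -0.0004
gripper_force: 1.8
```

Emit:
{"api": "step_arm", "payload": {
  "plan": [
    {"claw": -1, "x": 1, "y": 0, "z": 0, "ax": 0, "ay": 0, "az": 0},
    {"claw": -1, "x": 1, "y": 0, "z": 0, "ax": 0, "ay": 0, "az": 0},
    {"claw": -1, "x": 1, "y": 0, "z": 0, "ax": 0, "ay": 0, "az": 0},
    {"claw": -1, "x": 0.5, "y": 0, "z": 0, "ax": 0, "ay": 0, "az": 0},
    {"claw": -1, "x": 0.5, "y": 0, "z": 0, "ax": 0, "ay": 0, "az": 0},
    {"claw": -1, "x": 0, "y": 0, "z": 0, "ax": 0, "ay": 0, "az": 0},
    {"claw": -1, "x": 0, "y": 0, "z": 0, "ax": 0, "ay": 0, "az": 0},
    {"claw": -1, "x": 0, "y": 0, "z": 0, "ax": 0, "ay": 0, "az": 0},
    {"claw": -1, "x": 0, "y": 0, "z": 0, "ax": 0, "ay": 0, "az": 0},
    {"claw": -1, "x": 0, "y": 0, "z": 0, "ax": 0, "ay": 0, "az": 0}
  ]
}}

```text
clock: 4.32
tool_pos: [0.6181, 0.2106, 0.0252]
tool_rot: [0.0, 1.0, 0.027, 0.0]
force: [0.2, 0.7, -0.1]
opening: 0.0001
gripper_force: 0.0
```

```bash
python3 - <<'E'
from h import *
s=read_state();o=np.array([.7764,.2171]);u=np.array([np.cos(.0551),np.sin(.0551)])
d=s["tool_pos"][:2]-o;print(s["clock"],s["tool_pos"],s["force"],d@u,d@[-u[1],u[0]])
E
```

```text
4.3167 [0.6181408  0.21056241 0.02518777] [ 0.1558509   0.67497372 -0.08109169] -0.1583790593467531 0.0021879995145593517
```

Emit:
{"api": "step_arm", "payload": {
  "plan": [
    {"claw": -1, "x": 0.3, "y": 0, "z": 0, "ax": 0, "ay": 0, "az": 0},
    {"claw": -1, "x": 0.3, "y": 0, "z": 0, "ax": 0, "ay": 0, "az": 0},
    {"claw": -1, "x": 0.2, "y": 0, "z": 0, "ax": 0, "ay": 0, "az": 0},
    {"claw": -1, "x": 0.1, "y": 0, "z": 0, "ax": 0, "ay": 0, "az": 0},
    {"claw": -1, "x": 0.1, "y": 0, "z": 0, "ax": 0, "ay": 0, "az": 0},
    {"claw": -1, "x": 0.1, "y": 0, "z": 0, "ax": 0, "ay": 0, "az": 0},
    {"claw": -1, "x": 0.1, "y": 0, "z": 0, "ax": 0, "ay": 0, "az": 0},
    {"claw": -1, "x": 0.1, "y": 0, "z": 0, "ax": 0, "ay": 0, "az": 0},
    {"claw": -1, "x": 0.1, "y": 0, "z": 0, "ax": 0, "ay": 0, "az": 0},
    {"claw": -1, "x": 0.1, "y": 0, "z": 0, "ax": 0, "ay": 0, "az": 0}
  ]
}}

```text
clock: 5.15
tool_pos: [0.633, 0.2115, 0.0251]
tool_rot: [0.0, 1.0, 0.027, -0.0]
force: [-2.7, -0.9, 0.1]
opening: 0.0
gripper_force: 1.3
```

Emit:
{"api": "step_arm", "payload": {
  "plan": [
    {"claw": -1, "x": 0.1, "y": 0, "z": 0, "ax": 0, "ay": 0, "az": 0},
    {"claw": -1, "x": 0.1, "y": 0, "z": 0, "ax": 0, "ay": 0, "az": 0},
    {"claw": -1, "x": 0.1, "y": 0, "z": 0, "ax": 0, "ay": 0, "az": 0},
    {"claw": -1, "x": 0.1, "y": 0, "z": 0, "ax": 0, "ay": 0, "az": 0},
    {"claw": -1, "x": 0, "y": 0, "z": 0, "ax": 0, "ay": 0, "az": 0},
    {"claw": -1, "x": 0, "y": 0, "z": 0, "ax": 0, "ay": 0, "az": 0},
    {"claw": -1, "x": 0, "y": 0, "z": 0, "ax": 0, "ay": 0, "az": 0},
    {"claw": -1, "x": 0, "y": 0, "z": 0, "ax": 0, "ay": 0, "az": 0},
    {"claw": -1, "x": 0, "y": 0, "z": 0, "ax": 0, "ay": 0, "az": 0},
    {"claw": -1, "x": 0, "y": 0, "z": 0, "ax": 0, "ay": 0, "az": 0}
  ]
}}

```text
clock: 5.98
tool_pos: [0.6345, 0.2116, 0.025]
tool_rot: [0.001, 1.0, 0.028, -0.003]
force: [-8.3, -2.1, 4.1]
opening: -0.0002
gripper_force: 3.7
```

```bash
python3 - <<'E'
from h import *
s=read_state();o=np.array([.7764,.2171]);u=np.array([np.cos(.0551),np.sin(.0551)])
d=s["tool_pos"][:2]-o;print(s["clock"],s["tool_pos"],s["force"],d@u,d@[-u[1],u[0]])
E
```

```text
5.9833 [0.63447234 0.21159529 0.02500113] [-8.30701842 -2.13815494  4.11321648] -0.14201542632532865 0.0023199017094355885
```

Emit:
{"api": "step_arm", "payload": {
  "plan": [
    {"claw": -1, "x": 0.2, "y": 0, "z": 0, "ax": 0, "ay": 0, "az": 0},
    {"claw": -1, "x": 0.2, "y": 0, "z": 0, "ax": 0, "ay": 0, "az": 0},
    {"claw": -1, "x": 0.1, "y": 0, "z": 0, "ax": 0, "ay": 0, "az": 0},
    {"claw": -1, "x": 0, "y": 0, "z": 0, "ax": 0, "ay": 0, "az": 0},
    {"claw": -1, "x": 0, "y": 0, "z": 0, "ax": 0, "ay": 0, "az": 0},
    {"claw": -1, "x": 0, "y": 0, "z": 0, "ax": 0, "ay": 0, "az": 0},
    {"claw": -1, "x": 0, "y": 0, "z": 0, "ax": 0, "ay": 0, "az": 0},
    {"claw": -1, "x": 0, "y": 0, "z": 0, "ax": 0, "ay": 0, "az": 0},
    {"claw": -1, "x": 0, "y": 0, "z": 0, "ax": 0, "ay": 0, "az": 0},
    {"claw": -1, "x": 0, "y": 0, "z": 0, "ax": 0, "ay": 0, "az": 0}
  ]
}}

```text
clock: 6.82
tool_pos: [0.6346, 0.2117, 0.0249]
tool_rot: [0.002, 1.0, 0.028, -0.008]
force: [-15.1, -3.3, 13.4]
opening: -0.0001
gripper_force: 8.0
```

It's against the stop: the force rises and there is no motion. I'll back off and up.

Emit:
{"api": "step_arm", "payload": {
  "plan": [
    {"claw": -1, "x": -1.5, "y": 0, "z": 0, "ax": 0, "ay": 0, "az": 0},
    {"claw": -1, "x": -2, "y": 0, "z": 0, "ax": 0, "ay": 0, "az": 0},
    {"claw": -1, "x": -2, "y": 0, "z": 0, "ax": 0, "ay": 0, "az": 0},
    {"claw": -1, "x": 0, "y": 0, "z": -3, "ax": 0, "ay": 0, "az": 0},
    {"claw": -1, "x": 0, "y": 0, "z": -3, "ax": 0, "ay": 0, "az": 0},
    {"claw": -1, "x": 0, "y": 0, "z": -3, "ax": 0, "ay": 0, "az": 0},
    {"claw": -1, "x": 0, "y": 0, "z": -3, "ax": 0, "ay": 0, "az": 0},
    {"claw": -1, "x": 0, "y": 0, "z": 0, "ax": 0, "ay": 0, "az": 0.093},
    {"claw": -1, "x": 0, "y": 0, "z": 0, "ax": 0, "ay": 0, "az": 0.093},
    {"claw": -1, "x": 0, "y": 0, "z": 0, "ax": 0, "ay": 0, "az": 0.092}
  ]
}}

```text
clock: 7.65
tool_pos: [0.59, 0.2097, 0.1476]
tool_rot: [-0.001, 0.993, -0.114, 0.003]
force: [-0.6, -0.6, -1.5]
opening: 0.0
gripper_force: 0.0
```

```bash
python3 - <<'E'
from h import *
np.set_printoptions(precision=4,suppress=True)
s=read_state();q=s["tool_rot"];r=R.from_quat([q[1],q[2],q[3],q[0]])
print(s["clock"],s["tool_pos"],s["force"],r.as_matrix()[:,0])
o=np.array([.7411,-.1828]);u=np.array([np.cos(.2227),-np.sin(.2227)])
t=o-u*.112
print("to well (tool cm)",r.inv().apply([*(t-s["tool_pos"][:2]),.15-s["tool_pos"][2]])*100)
im=grab_frame("top")[:,:,::-1]
a=cv2.convertScaleAbs(cv2.resize(im[190:285,180:310],(780,570),interpolation=cv2.INTER_CUBIC),alpha=1.8)
b=cv2.convertScaleAbs(cv2.resize(im[205:275,340:410],(570,570),interpolation=cv2.INTER_CUBIC),alpha=1.8)
cv2.imwrite("pics/c2.png",cv2.resize(np.hstack([a[:,:],b]),(800,338)))
cv2.imwrite("pics/g2.png",b)
# expected image of gouge lip top edges for tray .016
for x in(-.146,-.136,-.088):
  print(x,proj("top",[[*(o+u*x+np.array([-u[1],u[0]])*y),.04] for y in(.065,-.065)]).round(1).tolist())
o=np.array([.7764,.2171]);u=np.array([np.cos(.0551),np.sin(.0551)])
print("stone home lip",proj("top",[[*(o+u*x+np.array([-u[1],u[0]])*y),.04] for x in(-.13,-.12) for y in(.065,-.065)]).round(1).tolist())
E
```

```text
7.65 [0.59   0.2097 0.1476] [-0.5881 -0.6293 -1.4661] [ 0.9741 -0.2261  0.0062]
to well (tool cm) [12.3954 34.8743 -0.2904]
-0.146 [[346.6, 254.8], [398.3, 267.2]]
-0.136 [[347.5, 250.8], [399.2, 263.2]]
-0.088 [[352.0, 232.0], [403.5, 244.3]]
stone home lip [[200.2, 240.6], [252.7, 238.4], [200.1, 236.5], [252.6, 234.4]]
```

View pics/c2.png

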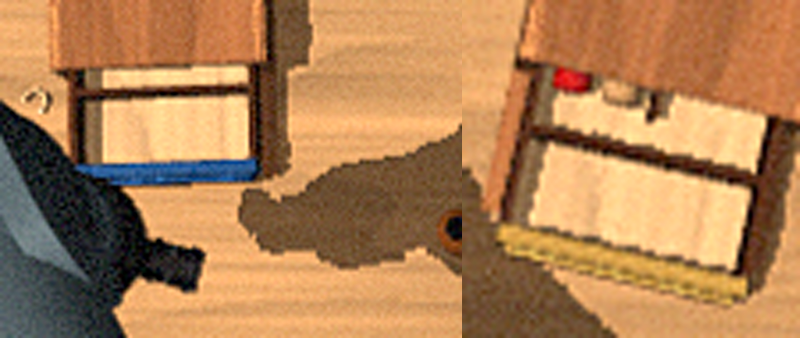

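View pics/g2.png

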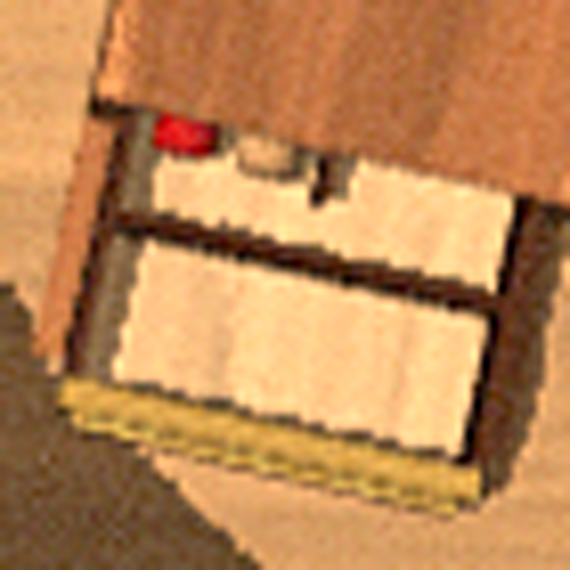

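The stone tray is home: its lip at about row 238 matches the home prediction. The gouge lip's back edge runs (348,251)–(399,263), as predicted for 16 mm out. Next I'll move over the gouge tray's finger well.

Emit:
{"api": "step_arm", "payload": {
  "plan": [
    {"claw": -1, "x": 1.24, "y": 3.49, "z": 0, "ax": 0, "ay": 0, "az": 0},
    {"claw": -1, "x": 1.24, "y": 3.49, "z": 0, "ax": 0, "ay": 0, "az": 0},
    {"claw": -1, "x": 1.24, "y": 3.49, "z": 0, "ax": 0, "ay": 0, "az": 0},
    {"claw": -1, "x": 1.24, "y": 3.49, "z": 0, "ax": 0, "ay": 0, "az": 0},
    {"claw": -1, "x": 1.24, "y": 3.49, "z": 0, "ax": 0, "ay": 0, "az": 0},
    {"claw": -1, "x": 1.24, "y": 3.49, "z": 0, "ax": 0, "ay": 0, "az": 0},
    {"claw": -1, "x": 1.24, "y": 3.49, "z": 0, "ax": 0, "ay": 0, "az": 0},
    {"claw": -1, "x": 1.24, "y": 3.49, "z": 0, "ax": 0, "ay": 0, "az": 0},
    {"claw": -1, "x": 1.24, "y": 3.49, "z": 0, "ax": 0, "ay": 0, "az": 0},
    {"claw": -1, "x": 1.24, "y": 3.49, "z": 0, "ax": 0, "ay": 0, "az": 0}
  ]
}}

```text
clock: 8.53
tool_pos: [0.6323, -0.1613, 0.146]
tool_rot: [0.0, 0.994, -0.11, 0.002]
force: [1.1, 0.3, 0.4]
opening: -0.0002
gripper_force: 0.0
```

Emit:
{"api": "step_arm", "payload": {
  "plan": [
    {"claw": -1, "x": 0, "y": 0, "z": 0, "ax": 0, "ay": 0, "az": 0},
    {"claw": -1, "x": 0, "y": 0, "z": 2, "ax": 0, "ay": 0, "az": 0},
    {"claw": -1, "x": 0, "y": 0, "z": 2, "ax": 0, "ay": 0, "az": 0},
    {"claw": -1, "x": 0, "y": 0, "z": 2, "ax": 0, "ay": 0, "az": 0},
    {"claw": -1, "x": 0, "y": 0, "z": 0, "ax": 0, "ay": 0, "az": 0},
    {"claw": -1, "x": 0, "y": 0, "z": 0, "ax": 0, "ay": 0, "az": 0},
    {"claw": -1, "x": 0, "y": 0, "z": 0, "ax": 0, "ay": 0, "az": 0},
    {"claw": -1, "x": 0, "y": 0, "z": 0, "ax": 0, "ay": 0, "az": 0},
    {"claw": -1, "x": 0, "y": 0, "z": 0, "ax": 0, "ay": 0, "az": 0},
    {"claw": -1, "x": 0, "y": 0, "z": 0, "ax": 0, "ay": 0, "az": 0}
  ]
}}

```text
clock: 9.37
tool_pos: [0.632, -0.1588, 0.0868]
tool_rot: [0.0, 0.994, -0.111, 0.001]
force: [0.1, -0.2, 0.8]
opening: -0.0
gripper_force: 0.0
```

```bash
python3 - <<'E'
from h import *
np.set_printoptions(precision=4,suppress=True)
s=read_state();q=s["tool_rot"];r=R.from_quat([q[1],q[2],q[3],q[0]])
o=np.array([.7411,-.1828]);u=np.array([np.cos(.2227),-np.sin(.2227)])
d=s["tool_pos"][:2]-o
print(s["clock"],s["tool_pos"],s["force"],d@u,d@[-u[1],u[0]])
print("to well (tool cm)",r.inv().apply([*(o-u*.112-s["tool_pos"][:2]),.021-s["tool_pos"][2]])*100)
im=grab_frame("scene")[:,:,::-1]
cv2.imwrite("pics/s3.png",cv2.convertScaleAbs(cv2.resize(im[180:380,180:380],(600,600),interpolation=cv2.INTER_CUBIC),alpha=1.4))
E
```

```text
9.3667 [ 0.632  -0.1588  0.0868] [ 0.1311 -0.1942  0.8057] -0.11171817091608756 -0.0007182264756234231
to well (tool cm) [-0.0459 -0.0726  6.5757]
```

View pics/s3.png

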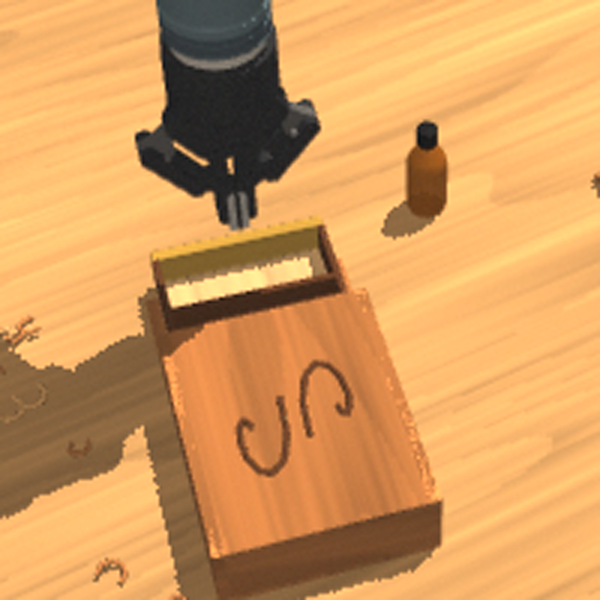

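The fingers hover over the well, with the tips near crop (238,225) projecting onto it. The bottle is clear to the right. I'll descend into the well.

Emit:
{"api": "step_arm", "payload": {
  "plan": [
    {"claw": -1, "x": 0, "y": 0, "z": 1.2, "ax": 0, "ay": 0, "az": 0},
    {"claw": -1, "x": 0, "y": 0, "z": 1.2, "ax": 0, "ay": 0, "az": 0},
    {"claw": -1, "x": 0, "y": 0, "z": 1, "ax": 0, "ay": 0, "az": 0},
    {"claw": -1, "x": 0, "y": 0, "z": 1, "ax": 0, "ay": 0, "az": 0},
    {"claw": -1, "x": 0, "y": 0, "z": 1, "ax": 0, "ay": 0, "az": 0},
    {"claw": -1, "x": 0, "y": 0, "z": 0.9, "ax": 0, "ay": 0, "az": 0},
    {"claw": -1, "x": 0, "y": 0, "z": 0, "ax": 0, "ay": 0, "az": 0},
    {"claw": -1, "x": 0, "y": 0, "z": 0, "ax": 0, "ay": 0, "az": 0},
    {"claw": -1, "x": 0, "y": 0, "z": 0, "ax": 0, "ay": 0, "az": 0},
    {"claw": -1, "x": 0, "y": 0, "z": 0, "ax": 0, "ay": 0, "az": 0}
  ]
}}

```text
clock: 10.25
tool_pos: [0.6317, -0.1588, 0.0231]
tool_rot: [0.0, 0.994, -0.111, 0.001]
force: [-0.1, 0.3, 0.5]
opening: 0.0001
gripper_force: 0.0
```

Emit:
{"api": "step_arm", "payload": {
  "plan": [
    {"claw": -1, "x": -0.4, "y": 0, "z": 0, "ax": 0, "ay": 0, "az": 0},
    {"claw": -1, "x": -0.4, "y": 0, "z": 0, "ax": 0, "ay": 0, "az": 0},
    {"claw": -1, "x": -0.5, "y": 0, "z": 0, "ax": 0, "ay": 0, "az": 0},
    {"claw": -1, "x": -0.6, "y": 0, "z": 0, "ax": 0, "ay": 0, "az": 0},
    {"claw": -1, "x": -0.7, "y": 0, "z": 0, "ax": 0, "ay": 0, "az": 0},
    {"claw": -1, "x": -0.7, "y": 0, "z": 0, "ax": 0, "ay": 0, "az": 0},
    {"claw": -1, "x": -0.7, "y": 0, "z": 0, "ax": 0, "ay": 0, "az": 0},
    {"claw": -1, "x": -0.7, "y": 0, "z": 0, "ax": 0, "ay": 0, "az": 0},
    {"claw": -1, "x": -0.7, "y": 0, "z": 0, "ax": 0, "ay": 0, "az": 0},
    {"claw": -1, "x": -0.6, "y": 0, "z": 0, "ax": 0, "ay": 0, "az": 0}
  ]
}}

```text
clock: 11.08
tool_pos: [0.572, -0.1456, 0.0228]
tool_rot: [0.0, 0.994, -0.111, 0.0]
force: [3.1, -1.6, 1.7]
opening: -0.0003
gripper_force: 1.4
```

Emit:
{"api": "step_arm", "payload": {
  "plan": [
    {"claw": -1, "x": -0.7, "y": 0, "z": 0, "ax": 0, "ay": 0, "az": 0},
    {"claw": -1, "x": -0.7, "y": 0, "z": 0, "ax": 0, "ay": 0, "az": 0},
    {"claw": -1, "x": -0.7, "y": 0, "z": 0, "ax": 0, "ay": 0, "az": 0},
    {"claw": -1, "x": -0.7, "y": 0, "z": 0, "ax": 0, "ay": 0, "az": 0},
    {"claw": -1, "x": -0.7, "y": 0, "z": 0, "ax": 0, "ay": 0, "az": 0},
    {"claw": -1, "x": -0.7, "y": 0, "z": 0, "ax": 0, "ay": 0, "az": 0},
    {"claw": -1, "x": -0.5, "y": 0, "z": 0, "ax": 0, "ay": 0, "az": 0},
    {"claw": -1, "x": -0.4, "y": 0, "z": 0, "ax": 0, "ay": 0, "az": 0},
    {"claw": -1, "x": -0.3, "y": 0, "z": 0, "ax": 0, "ay": 0, "az": 0},
    {"claw": -1, "x": -0.3, "y": 0, "z": 0, "ax": 0, "ay": 0, "az": 0}
  ]
}}

```text
clock: 11.92
tool_pos: [0.5162, -0.1327, 0.0221]
tool_rot: [-0.0, 0.994, -0.111, -0.0]
force: [1.8, -1.7, 1.1]
opening: -0.0002
gripper_force: 1.4
```

Emit:
{"api": "step_arm", "payload": {
  "plan": [
    {"claw": -1, "x": -0.3, "y": 0, "z": 0, "ax": 0, "ay": 0, "az": 0},
    {"claw": -1, "x": -0.3, "y": 0, "z": 0, "ax": 0, "ay": 0, "az": 0},
    {"claw": -1, "x": -0.3, "y": 0, "z": 0, "ax": 0, "ay": 0, "az": 0},
    {"claw": -1, "x": -0.3, "y": 0, "z": 0, "ax": 0, "ay": 0, "az": 0},
    {"claw": -1, "x": -0.2, "y": 0, "z": 0, "ax": 0, "ay": 0, "az": 0},
    {"claw": -1, "x": -0.1, "y": 0, "z": 0, "ax": 0, "ay": 0, "az": 0},
    {"claw": -1, "x": -0.1, "y": 0, "z": 0, "ax": 0, "ay": 0, "az": 0},
    {"claw": -1, "x": -0.1, "y": 0, "z": 0, "ax": 0, "ay": 0, "az": 0},
    {"claw": -1, "x": -0.1, "y": 0, "z": 0, "ax": 0, "ay": 0, "az": 0},
    {"claw": -1, "x": -0.1, "y": 0, "z": 0, "ax": 0, "ay": 0, "az": 0}
  ]
}}

```text
clock: 12.75
tool_pos: [0.5018, -0.1292, 0.0227]
tool_rot: [-0.0, 0.994, -0.111, 0.004]
force: [8.3, -4.5, -7.5]
opening: 0.0
gripper_force: 4.8
```

Emit:
{"api": "step_arm", "payload": {
  "plan": [
    {"claw": -1, "x": -0.1, "y": 0, "z": 0, "ax": 0, "ay": 0, "az": 0},
    {"claw": -1, "x": -0.1, "y": 0, "z": 0, "ax": 0, "ay": 0, "az": 0},
    {"claw": -1, "x": -0.1, "y": 0, "z": 0, "ax": 0, "ay": 0, "az": 0},
    {"claw": -1, "x": -0.1, "y": 0, "z": 0, "ax": 0, "ay": 0, "az": 0},
    {"claw": -1, "x": 0, "y": 0, "z": 0, "ax": 0, "ay": 0, "az": 0},
    {"claw": -1, "x": 0, "y": 0, "z": 0, "ax": 0, "ay": 0, "az": 0},
    {"claw": -1, "x": 0, "y": 0, "z": 0, "ax": 0, "ay": 0, "az": 0},
    {"claw": -1, "x": 0, "y": 0, "z": 0, "ax": 0, "ay": 0, "az": 0},
    {"claw": -1, "x": 0, "y": 0, "z": 0, "ax": 0, "ay": 0, "az": 0},
    {"claw": -1, "x": 0, "y": 0, "z": 0, "ax": 0, "ay": 0, "az": 0}
  ]
}}

```text
clock: 13.58
tool_pos: [0.5019, -0.1288, 0.0236]
tool_rot: [-0.0, 0.994, -0.111, 0.008]
force: [13.2, -4.0, -10.6]
opening: -0.0001
gripper_force: 6.7
```

The force rises with no motion, so it's against a stop. I'll unhook to mid-well, lift straight out and back away.

Emit:
{"api": "step_arm", "payload": {
  "plan": [
    {"claw": -1, "x": 1.2, "y": 0, "z": 0, "ax": 0, "ay": 0, "az": 0},
    {"claw": -1, "x": 1.2, "y": 0, "z": 0, "ax": 0, "ay": 0, "az": 0},
    {"claw": -1, "x": 0, "y": 0, "z": 0, "ax": 0, "ay": 0, "az": 0},
    {"claw": -1, "x": 0, "y": 0, "z": 0, "ax": 0, "ay": 0, "az": 0},
    {"claw": -1, "x": 0, "y": 0, "z": -2, "ax": 0, "ay": 0, "az": 0},
    {"claw": -1, "x": 0, "y": 0, "z": -3, "ax": 0, "ay": 0, "az": 0},
    {"claw": -1, "x": 0, "y": 0, "z": -4, "ax": 0, "ay": 0, "az": 0},
    {"claw": -1, "x": 0, "y": 0, "z": -4, "ax": 0, "ay": 0, "az": 0},
    {"claw": -1, "x": -3, "y": 0, "z": 0, "ax": 0, "ay": 0, "az": 0},
    {"claw": -1, "x": -3, "y": 0, "z": 0, "ax": 0, "ay": 0, "az": 0}
  ]
}}

```text
clock: 14.42
tool_pos: [0.4609, -0.1191, 0.1551]
tool_rot: [0.0, 0.994, -0.111, 0.003]
force: [0.2, -0.1, -0.7]
opening: -0.0003
gripper_force: 0.0
```

Emit:
{"api": "step_arm", "payload": {
  "plan": [
    {"claw": -1, "x": -2, "y": 3.5, "z": 0, "ax": 0, "ay": 0, "az": 0},
    {"claw": -1, "x": -2, "y": 3.5, "z": 0, "ax": 0, "ay": 0, "az": 0},
    {"claw": -1, "x": -1, "y": 4, "z": 0, "ax": 0, "ay": 0, "az": 0},
    {"claw": -1, "x": 0, "y": 4, "z": 0, "ax": 0, "ay": 0, "az": 0},
    {"claw": -1, "x": 0, "y": 4, "z": 0, "ax": 0, "ay": 0, "az": 0},
    {"claw": -1, "x": 0, "y": 4, "z": 0, "ax": 0, "ay": 0, "az": 0},
    {"claw": -1, "x": 0, "y": 4, "z": 0, "ax": 0, "ay": 0, "az": 0},
    {"claw": -1, "x": 0, "y": 4, "z": 0, "ax": 0, "ay": 0, "az": 0},
    {"claw": -1, "x": 0, "y": 0, "z": 0, "ax": 0, "ay": 0, "az": 0},
    {"claw": -1, "x": 0, "y": 0, "z": 0, "ax": 0, "ay": 0, "az": 0}
  ]
}}

```text
clock: 15.25
tool_pos: [0.339, -0.412, 0.1513]
tool_rot: [-0.001, 0.993, -0.114, -0.001]
force: [0.3, 1.2, 0.5]
opening: -0.0
gripper_force: 0.0
```

```bash
python3 - <<'E'
from h import *
s=read_state();print(s["clock"],s["tool_pos"],s["force"])
im=grab_frame("top")[:,:,::-1].copy();cv2.imwrite("pics/top4.png",im)
h=cv2.cvtColor(im,cv2.COLOR_BGR2HSV)
for k,o,a in(("gouge",(.7411,-.1828),-.2227),("stone",(.7764,.2171),.0551)):
  o=np.array(o);u=np.array([np.cos(a),np.sin(a)]);v=np.array([-u[1],u[0]])
  for x in((-.27,-.26,-.212) if k=="gouge" else(-.13,-.12)):
    print(k,x,proj("top",[[*(o+u*x+v*y),.04] for y in(.065,-.065)]).round(1).tolist())
  # sampled colour profile along the till axis
  xs=np.arange(-.29,-.24,.002) if k=="gouge" else np.arange(-.145,-.11,.002)
  p=proj("top",[[*(o+u*x+v*.03),.04] for x in xs]).astype(np.float32)
  c=cv2.remap(im,p[None,:,0],p[None,:,1],cv2.INTER_LINEAR)[0]
  print([(round(float(x)*1000),*c_) for x,c_ in zip(xs,c.tolist())])
a=cv2.convertScaleAbs(cv2.resize(im[130:310,180:440],(780,540),interpolation=cv2.INTER_CUBIC),alpha=1.8)
cv2.imwrite("pics/c4.png",a)
E
```

```text
15.25 [ 0.33900201 -0.41201839  0.15129184] [0.31827273 1.17571445 0.48862734]
gouge -0.27 [[334.9, 304.3], [387.1, 317.0]]
gouge -0.26 [[335.9, 300.2], [388.0, 313.0]]
gouge -0.212 [[340.4, 281.0], [392.4, 293.6]]
[(-290, 52, 88, 121), (-288, 56, 87, 120), (-286, 56, 86, 120), (-284, 54, 86, 118), (-282, 57, 89, 120), (-280, 59, 90, 122), (-278, 51, 82, 116), (-276, 55, 84, 114), (-274, 57, 86, 119), (-272, 57, 94, 125), (-270, 48, 94, 119), (-268, 37, 77, 98), (-266, 36, 79, 103), (-264, 39, 83, 111), (-262, 41, 88, 118), (-260, 33, 78, 105), (-258, 19, 52, 73), (-256, 24, 40, 55), (-254, 29, 39, 53), (-252, 47, 68, 89), (-250, 63, 95, 124), (-248, 69, 101, 134), (-246, 67, 99, 128), (-244, 69, 102, 131), (-242, 67, 99, 129)]
stone -0.13 [[200.2, 240.6], [252.7, 238.4]]
stone -0.12 [[200.1, 236.5], [252.6, 234.4]]
[(-145, 54, 84, 118), (-143, 54, 84, 118), (-141, 54, 86, 119), (-139, 55, 88, 123), (-137, 50, 81, 115), (-135, 28, 48, 71), (-133, 66, 45, 30), (-131, 64, 38, 16), (-129, 60, 37, 17), (-127, 68, 43, 24), (-125, 82, 51, 27), (-123, 80, 47, 19), (-121, 64, 36, 10), (-119, 58, 57, 56), (-117, 63, 96, 127), (-115, 70, 109, 144), (-113, 70, 105, 139), (-111, 71, 105, 137)]
```

View pics/c4.png

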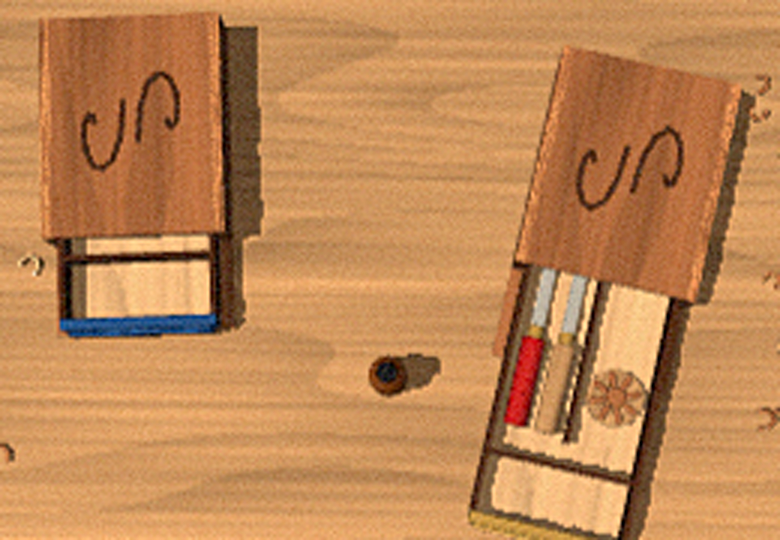

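Both trays are at their stops. The stone lip is at till x ≈ -125 mm and the gouge lip at ≈ -265 mm. The rosette lies in its tray, the bottle hasn't moved, and the arm is clear.

```bash
python3 -c "
from cell import *
print(close_job())"
```

```text
the job is handed in; nothing more can be done
None
```

The job is handed in: the stone tray was pushed fully home first, then the gouge tray was drawn out to its stop, with the rosette lying in its tray, the bottle, tin and mallet not touched, and the arm clear of everything at about 15 s.

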